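Open the safety-capped flavouring bottle in its stand

TASK

Take the large amber bottle with the white push-and-turn safety cap out of the crate, keep it upright and stand it fully home in the square well of the steel bottle stand. Once it sits there, press the cap down against its spring, keep it pressed while you twist it anticlockwise (seen from above) until it is free, then lift it off; finish while still holding the cap level about 5 cm above the open mouth of the bottle, ready for dosing. Leave the other things in the crate and the jam jar where they stand.

Things in the scene. Friction and masses are not known exactly. Their poses are not given: they have to be found in the camera images.
- bottle: Amber square bottle with a pale cream label, the tallest thing in the crate: body 54 x 54 mm and 88 mm high, shoulder to 100 mm, round open neck (27 mm) with its rim at 126 mm; 0.22 to 0.45 kg; stands upright. Origin: centre of its underside; z up along the bottle, x and y square to its sides.
- cap: White ribbed round safety cap with red arrows on top, 48 mm across, 32 mm high, about 50 g, closed on the bottle at the start. Origin: on its axis at its lower edge, z up; closed, it lies 106 mm above the bottle's underside (cap top at 138 mm) and its x axis agrees with the bottle's. Once off it is a loose part. It may be gripped firmly, and the closed bottle may be carried by it.
- cap_spring (a joint): Spring disc inside the cap that bears on the bottle's rim. 0 m: closed at rest; -0.005: cap pressed down by 5 mm, its hard stop; +0.003: cap off. The spring pushes with 5.4 N at 0, 9 N at -0.004 and 10 N at the stop.
- bottle_mouth (a point): Centre of the rim of the bottle's mouth, 126 mm above its underside. Three lugs on the neck lock three lugs in the cap. Pressed down at least 4 mm the cap turns anticlockwise seen from above (clockwise is blocked); turned by 40 to 80 degrees (hard stop at about 85) it lifts straight off. Unpressed it turns only a few degrees and stays on.
- stand: Steel bottle stand, fixed to the table: base 120 x 120 mm, on it a square well of folded sheet, 60 mm wide inside, its floor 10 mm above the table, walls to 44 mm and outward-flared lips (73 mm wide mouth) to 52 mm. Origin: centre of its underside on the table; x and y square to the well. The bottle fits in any of four quarter turns; the well keeps it from turning.
- crate: Low open wooden crate, 200 (x) x 270 (y) x 62 mm, floor 6 mm thick, fixed. Origin: centre of its underside. The bottle, two smaller bottles and a ring mould stand in it in changing places.
- bottle_black: Smaller amber square bottle, 44 x 44 mm, 91 mm high, with a narrow black screw cap; stands in the crate. Origin: centre of its underside.
- bottle_green: Smaller amber square bottle, 44 x 44 mm, 91 mm high, with a narrow dark green screw cap; stands in the crate. Origin: centre of its underside.
- ring_mould: Steel ring mould, 61 mm across, 40 mm high, in the crate. Origin: centre of its underside.
- jam_jar: Open glass jam jar with a spreader standing in it, 76 mm across, 157 mm high with the spreader, on the table beyond the stand. Origin: centre of its underside.
Not all that is in view belongs to the job. Leave any green or purple look-alike of the cap alone.

How it is judged:
By the outcome, as a careful person would: the job done as asked, in the order asked, and still so for the second after the job is handed in, while the arm keeps its last pose, push and grip.
It also fails if it takes over 45 s, if anything falls off the work surface, if the arm or the gripper's body presses on something with over 40 N, if the wrist force passes 120 N, or if a joint passes its speed limit or range.

ROBOT

A 6-joint arm with a two-finger parallel gripper is mounted at the origin on a cart in front of the work surface, level with it; the furniture and walls round the work are solid. World frame = base frame: x ahead of the robot, y to its left, z up, the work surface at z = 0. Lengths are in mm, angles in rad, forces in N, time in s.
With the tool pointing down it reaches from about 275 to 825 mm from the base axis. Payload 4.9 kg.
Tool frame: the origin (TCP) lies at the very end of the fingers, on their centre line; the grasp point (between the pads) lies 19 mm behind it; z points along the fingers, y is the direction in which the jaws open and shut (so a half turn about z gives the same grasp; the last joint's range is limited). The gripper opens to 85 mm and grips with 20 to 120 N. Pads are 22 mm wide; open, the fingers measure 114 mm over their backs; the gripper's body (76 mm by 85 mm) begins 54 mm behind the grasp point. The pads swing forward as they close: fully open they stand 13 mm farther back than shut.
Start: joints at [1.002, 0.326, -0.193, 1.052, 0, 1.437], TCP at [231.673, 498.845, 231.281] pointing down, gripper open.
Joint ranges: [-2.65, 2.65], [-0.97, 1.79], [-1.3, 1.35], [-1.93, 2.1], [-1.47, 1.37], [-3.14, 3.14]. Speed limits (rad/s): [2.57, 2.57, 3.14, 3.14, 3.14, 3.14].

INTERFACE

Orientations are given as [roll, pitch, yaw] about the fixed x, y, z axes, in that order (R = Rz(yaw) Ry(pitch) Rx(roll)).
In Python, from bench import bot, solve_ik, imaging gives the robot as it stands. Calls block until the motion is done:
- bot.move_ptp(position, orientation): joint-space move of the TCP to a pose.
- bot.movel(position, rot=None, max_speed=150, threshold=None): straight line of the TCP; rot=None keeps the orientation; max_speed is the mean speed in mm/s. With threshold (N) it stops when the force on the tool has changed by that much, and returns True; else False.
- bot.move_j(angles): joint-space move.
- bot.grip(opening, effort=None): opening from 0.0 (shut) to 1.0 (fully open); effort is the grip in N (None keeps the last); returns when the fingers have stopped.
- bot.dwell(seconds).
- solve_ik(position, orientation): joint angles nearest the present ones, or None.
- bot.get_state(): the state.
- imaging.capture(name): name is "scene" or "top" or "wrist"; returns the picture (480x640x3 uint8, blue, green, red); there is no depth.
- imaging.camera_model(name): a dict with "K" (3x3 intrinsics, pixels), "position" and "rotation" of the camera in the world. Camera axes: x right, y up, looking along -z (the intrinsics and any distortion apply to the point x, -y, -z); pixel columns grow to the right and rows downward; lengths in mm; the calibration is good to about 2 mm. The wrist camera is an equidistant fisheye: a pixel r from the principal point sees the ray r / f radians off the axis. A picture is of the moment at which its call begins: read the wrist's pose just before it. camera_model takes no time and is no camera call; for the wrist camera it gives the pose at the moment of the call.
A pose or a line that the arm cannot do raises bot.IKError and nothing moves.
- bot.sign_off(): hands the job in, once; it reports no verdict.
The state is a dict: "t": time; "qpos": joint angles; "joint_velocities": joint speeds; "effort": joint torques, N m; "tcp_pos": TCP position; "orientation": TCP orientation; "contact_force": force on the tool from outside, world axes, zero at the start; "wrist_torque": the same for the moment, N m; "opening": opening from 0.0 (shut) to 1.0 (fully open).
Only numpy, scipy, OpenCV 4.12 (cv2) and the standard library are available. Lean on these libraries where they do the work, as an engineer would, in place of code of your own. Each camera call takes 0.05 s, during which the arm holds its last target. There are 200 camera calls.

## Working session

There is one attempt and no reset: what is moved stays moved. The work goes in short steps, each a Python script; the robot and the scene stay as the last script left them, time stands still between calls to the robot, and variables do not carry over. Pictures are saved under pics/ and viewed, about 8 in all and at most 12, crops included, and the job is handed in when it is done.

```bash
mkdir -p pics; ls; python3 - <<'E'
from bench import bot, imaging
import cv2
for n in ("scene","top"):
    cv2.imwrite(f"pics/{n}0.png",imaging.capture(n)); print(n,imaging.camera_model(n))
print(bot.get_state())
E
```

```text
pics
scene {'K': array([[459.66371898,   0.        , 314.36094102],
       [  0.        , 459.66371898, 248.96464682],
       [  0.        ,   0.        ,   1.        ]]), 'position': array([ 120.60829161, -298.25597725,  741.00326362]), 'rotation': array([ 0.74489031, -0.01012135, -1.03465367])}
top {'K': array([[592.9332769 ,   0.        , 315.9567065 ],
       [  0.        , 592.9332769 , 247.66007666],
       [  0.        ,   0.        ,   1.        ]]), 'position': array([ 361.24974873,   23.62891175, 1375.96081699]), 'rotation': array([ 0.21075782,  0.00184397, -1.57979862])}
{'t': 0.1, 'qpos': array([ 1.00183496e+00,  3.26877012e-01, -1.93468432e-01,  1.05199763e+00,
        4.24568184e-05,  1.43658970e+00]), 'joint_velocities': array([ 0.00022594, -0.00104125,  0.00071977,  0.00172084,  0.00103385,
       -0.00049646]), 'effort': array([ 5.86281058e-04, -4.44241297e+01,  2.63036621e+01,  7.90518417e-03,
       -1.28910547e-04, -1.28585876e-05]), 'tcp_pos': array([231.35720487, 498.4105    , 230.58205359]), 'orientation': array([-3.14006550e+00, -2.49035995e-04,  2.70683769e+00]), 'contact_force': array([-0.04214764, -0.65012286,  0.26323612]), 'wrist_torque': array([ 0.00624158, -0.03236165,  0.02229835]), 'opening': 0.9974203557976836}
```

View pics/scene0.png

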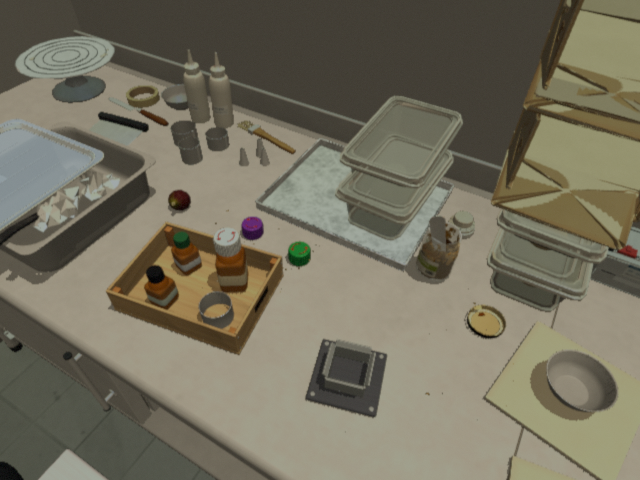

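View pics/top0.png

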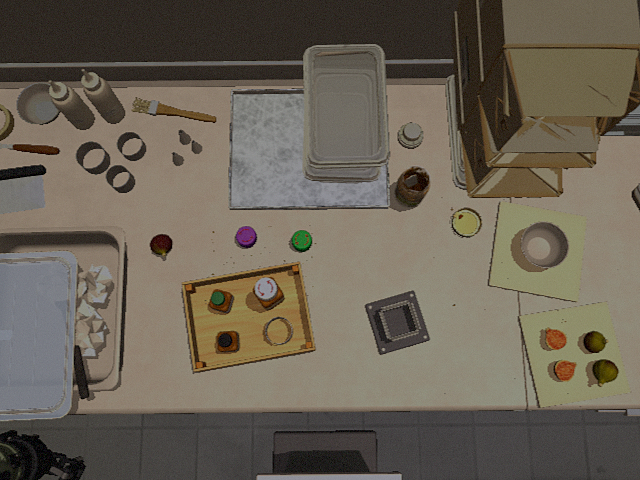

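Candidates for the target, in top-view pixels:
- White-capped bottle in the crate: (266,289)
- Purple cap look-alike: (246,237)
- Green cap look-alike: (301,240)
- White-lidded jar: (410,134)
- Small green-capped bottle: (218,298)
- Small black-capped bottle: (227,341)

I choose the tall white-capped bottle at top (266,289), scene (229,240). The stand is at top (397,321). Next I'll localise it roughly and look with the wrist camera.

```bash
cat > h.py <<'E'
import numpy as np, cv2
from scipy.spatial.transform import Rotation as Ro
from bench import bot, solve_ik, imaging
def cam(n):
    m=imaging.camera_model(n); return m["K"],np.array(m["position"]),Ro.from_euler("xyz",m["rotation"]).as_matrix()
def ray(c,px,fish=False):
    K,p,R=c; v=np.array([(px[0]-K[0,2])/K[0,0],(px[1]-K[1,2])/K[1,1]])
    if fish:
        t=np.linalg.norm(v); v=v/max(t,1e-9)*np.tan(t)
    return R@np.array([v[0],-v[1],-1.])
def onplane(c,px,z,fish=False):
    d=ray(c,px,fish); return c[1]+d*(z-c[1][2])/d[2]
def proj(c,P,fish=False):
    K,p,R=c; q=R.T@(np.asarray(P,float)-p); v=np.array([q[0],-q[1]])/-q[2]
    if fish:
        t=np.linalg.norm(v); v=v/max(t,1e-9)*np.arctan(t)
    return K[:2,:2]@v+K[:2,2]
def st():
    s=bot.get_state(); print("t %.2f"%s["t"],"tcp",s["tcp_pos"].round(1),"rpy",s["orientation"].round(3),"F",s["contact_force"].round(1),"T",s["wrist_torque"].round(2),"op %.3f"%s["opening"],"q",s["qpos"].round(2)); return s
E
python3 - <<'E'
from h import *
t,s=cam("top"),cam("scene")
print(t[2],s[2])
print("cap",onplane(t,(265,289),144),onplane(s,(229,240),144))
print("stand base c",onplane(t,(397,322),0),[onplane(t,p,52) .round() for p in((379,308),(409,304),(418,334),(386,340))])
print([onplane(t,p,5).round() for p in((366,302),(415,291),(429,341),(380,354))])
print("crate",[onplane(t,p,62).round() for p in((182,284),(298,264),(315,349),(193,370))])
print("jar",onplane(t,(414,180),100),"green/purple",onplane(t,(301,240),20),onplane(t,(246,237),20))
print("small g",onplane(t,(218,298),97),"blk",onplane(t,(227,341),97),"ring",onplane(t,(278,331),46))
print(cam("wrist"))
a=cv2.resize(imaging.capture("top")[225:385,170:330],(600,600),interpolation=cv2.INTER_CUBIC)
cv2.imwrite("pics/crop1.png",a)
E
```

```text
[[-9.00215154e-03  9.77829563e-01 -2.09208766e-01]
 [-9.99957780e-01 -9.18871762e-03  8.01674398e-05]
 [-1.84397018e-03  2.09200654e-01  9.77870997e-01]] [[ 0.51079753  0.62850354 -0.5865741 ]
 [-0.85964146  0.38143665 -0.33988621]
 [ 0.01012117  0.67785646  0.73512461]]
cap [537.3065147  131.01676446 144.        ] [536.30497136 119.90557537 144.        ]
stand base c [ 478.22222087 -162.14884296    0.        ] [array([ 505., -116.,   52.]), array([ 514., -183.,   52.]), array([ 447., -201.,   52.]), array([ 434., -129.,   52.])]
[array([525., -91.,   5.]), array([ 549., -206.,    5.]), array([ 434., -233.,    5.]), array([ 406., -120.,    5.])]
crate [array([562., 324.,  62.]), array([605.,  64.,  62.]), array([416.,  28.,  62.]), array([373., 293.,  62.])]
jar [ 788.174277   -198.95764765  100.        ] green/purple [670.04810577  58.42755678  20.        ] [678.48892381 187.55090656  20.        ]
small g [525.31205684 236.80450922  97.        ] blk [432.92129897 215.23149418  97.        ] ring [456.78320403 109.75755861  46.        ]
(array([[371.64829954,   0.        , 317.4739792 ],
       [  0.        , 371.64829954, 237.56868293],
       [  0.        ,   0.        ,   1.        ]]), array([164.79765803, 530.86248722, 372.93463609]), array([[ 0.42114113, -0.86680562, -0.26699842],
       [ 0.90699289,  0.40182616,  0.12609378],
       [-0.00201184, -0.29526895,  0.95541206]]))
```

View pics/crop1.png

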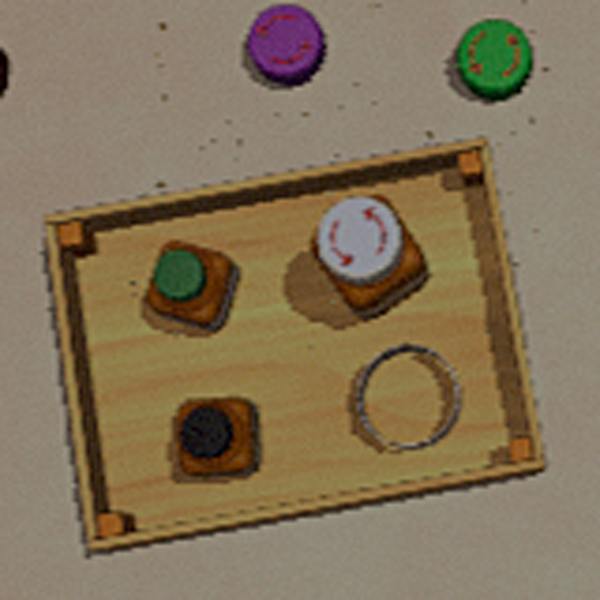

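Crop 1 shows the white cap with red arrows on the big amber bottle at full-image px (266,288.7). The green and purple look-alikes lie outside the crate. I'll take close wrist views of the bottle and the stand.

```bash
python3 - <<'E'
from h import *
import pickle
D=np.pi
for n,p,y in(("stand",(478,-162,230),2.6),("bottle",(537,128,300),2.7)):
    if n=="bottle": bot.move_ptp((500,-20,300),(D,0,2.65)) if False else None
    bot.move_ptp(p,(D,0,y)); bot.dwell(0.2); st()
    c=cam("wrist"); im=imaging.capture("wrist"); cv2.imwrite(f"pics/w_{n}.png",im); pickle.dump(c,open(f"c_{n}.pkl","wb"))
    print(proj(c,(p[0],p[1],10 if n=="stand" else 144),True))
E
```

```text
t 2.85 tcp [ 478.2 -161.4  230. ] rpy [ 3.142 -0.     2.601] F [ 0.7  0.2 -0.3] T [-0.   -0.02  0.03] op 1.001 q [-0.47  0.24 -0.31  1.02  0.    0.07]
[315.72019993 201.2958998 ]
t 4.27 tcp [537.  126.7 299.7] rpy [-3.141 -0.     2.698] F [0.  1.2 0.3] T [-0.03  0.01 -0.02] op 0.998 q [ 0.1   0.3  -0.06  1.22 -0.    0.54]
[317.64457936 216.0592714 ]
```

View pics/w_stand.png

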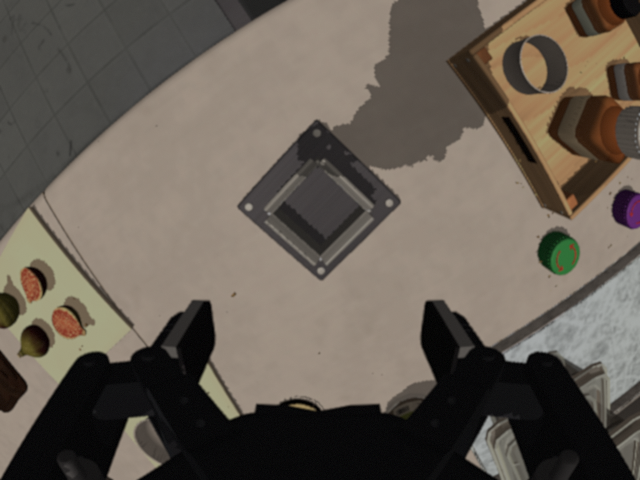

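View pics/w_bottle.png

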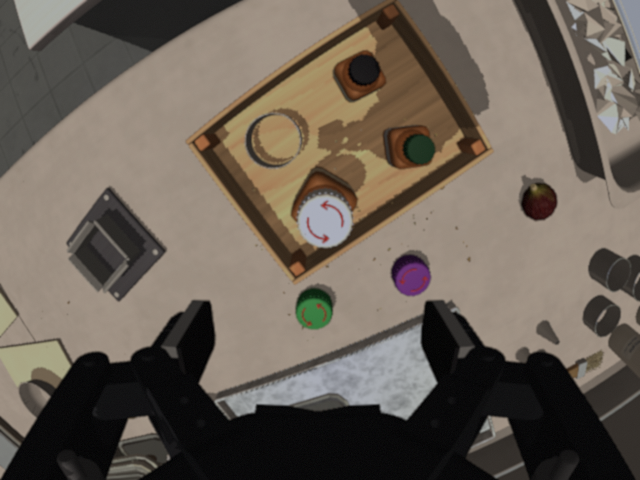

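The stand view shows bolts at (317,132), (389,203), (321,271) and (249,207) with the well centred near (319,205). The bottle view shows the white cap at about (325,219), with amber body corners around (292,212), (322,172) and (356,193). I'll refine with the stand geometry and an enlarged bottle crop.

```bash
python3 - <<'E'
from h import *
import pickle
c=pickle.load(open("c_stand.pkl","rb"))
b=[onplane(c,p,10,True) for p in((317,132),(389,203),(321,271),(249,207))]
print(np.round(b,1),"ctr",np.mean(b,0)); 
a=[np.degrees(np.arctan2(*(b[i]-np.mean(b,0))[[1,0]])) for i in range(4)];print("yaw mod90",[(x-45)%90 for x in a])
c=pickle.load(open("c_bottle.pkl","rb")); im=cv2.imread("pics/w_bottle.png")
hsv=cv2.cvtColor(im,cv2.COLOR_BGR2HSV); m=((hsv[...,2]>150)&(hsv[...,1]<50)).astype(np.uint8); w=np.zeros_like(m); w[175:260,280:370]=m[175:260,280:370]
cs=max(cv2.findContours(w,0,1)[0],key=cv2.contourArea); e=cv2.fitEllipse(cv2.convexHull(cs)); print(e,onplane(c,e[0],144,True))
t=cam("top"); im2=cv2.imread("pics/top0.png");hsv=cv2.cvtColor(im2,cv2.COLOR_BGR2HSV); m=((hsv[...,2]>150)&(hsv[...,1]<50)).astype(np.uint8); w=np.zeros_like(m); w[270:310,245:290]=m[270:310,245:290]
cs=max(cv2.findContours(w,0,1)[0],key=cv2.contourArea); e=cv2.fitEllipse(cv2.convexHull(cs)); print(e,onplane(t,e[0],144))
cr=cv2.resize(im[155:260,270:375],(735,735)[:2],interpolation=cv2.INTER_CUBIC)[:600]
cv2.imwrite("pics/crop2.png",cr)
E
```

```text
[[ 419.9 -125.6   10. ]
 [ 517.1  -99.4   10. ]
 [ 544.7 -195.7   10. ]
 [ 448.  -222.5   10. ]] ctr [ 482.42628528 -160.81266302   10.        ]
yaw mod90 [np.float64(15.638397589228589), np.float64(15.574646430095406), np.float64(15.767417593058497), np.float64(15.879690268004367)]
((324.2587890625, 221.01412963867188), (51.26162338256836, 53.65690231323242), 76.84095001220703) [543.17017864 131.13660259 144.        ]
((265.3353271484375, 287.89068603515625), (19.50450325012207, 20.429819107055664), 31.896209716796875) [539.64162776 130.3352969  144.        ]
```

View pics/crop2.png

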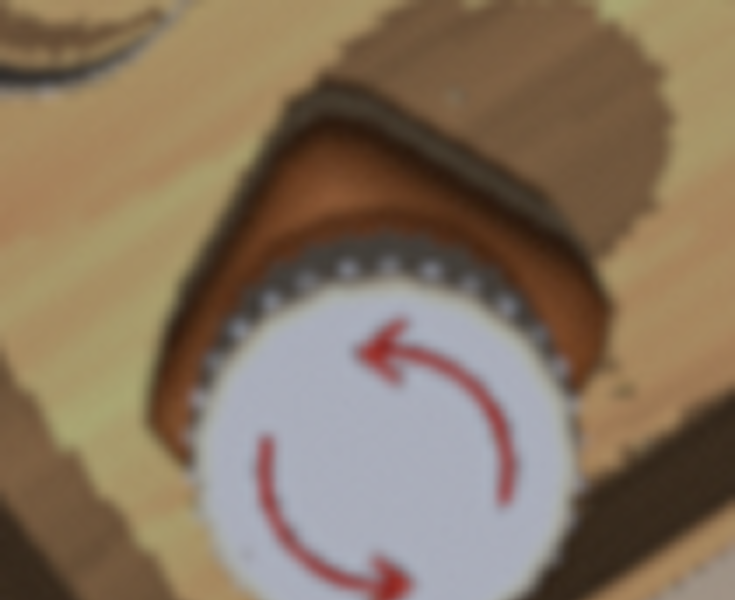

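The crop shows the bottle's body corners at crop px about (325,100), (605,300) and (155,420). I'll fit the yaw by projecting the body model.

```bash
python3 - <<'E'
from h import *
import pickle
c=pickle.load(open("c_bottle.pkl","rb")); im=cv2.imread("pics/w_bottle.png")
f=lambda p:(270+p[0]/7,155+p[1]/7)
ctr=onplane(c,f((385,470)),144,True);print(ctr)
for z,A,B in((94,((360,130),(540,235)),((285,150),(180,335))),):
    for p,q in(A,B):
        d=onplane(c,f(q),z,True)-onplane(c,f(p),z,True); print(np.degrees(np.arctan2(d[1],d[0]))%90)
cr=cv2.resize(im[155:260,270:375],(735,735),interpolation=cv2.INTER_CUBIC)
# best yaw by amber/dark mask silhouette overlap
hsv=cv2.cvtColor(im,cv2.COLOR_BGR2HSV)
def poly(ctr,th,z,s=27):
    a=np.radians(th);R=np.array([[np.cos(a),-np.sin(a)],[np.sin(a),np.cos(a)]])
    return [proj(c,(*(ctr[:2]+R@np.array(v)*s),z),True) for v in((1,1),(-1,1),(-1,-1),(1,-1))]
import sys
for th,col in((20,(255,0,0)),(30,(0,255,0)),):
    for z in(94,6):
        cv2.polylines(cr,[np.int32((np.array(poly(ctr,th,z))-(270,155))*7)],True,col,1)
cv2.imwrite("pics/ov.png",cr[:600])
E
```

```text
[544.30965349 131.28109944 144.        ]
34.3229828157458
35.00857619421122
```

View pics/ov.png

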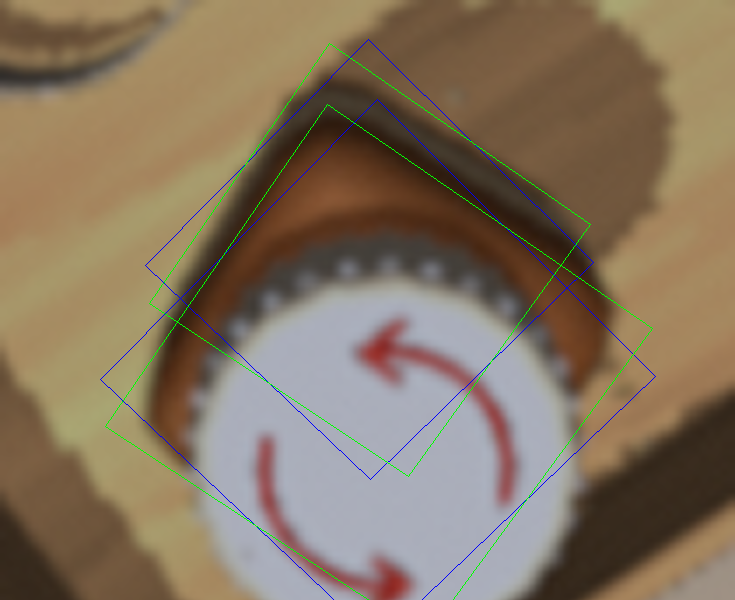

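```bash
python3 - <<'E'
from h import *
D=np.pi; Y=D/2; G=np.array([542,131.])
bot.move_ptp((*G,190),(D,0,Y)); s0=st()
print("hit",bot.movel((*G,112),max_speed=80,threshold=12)); st()
bot.grip(0.0,80); s1=st()
bot.movel((*G,122),max_speed=40); s2=st()
if s2["opening"]<0.3: raise SystemExit("missed")
bot.movel((*G,205),max_speed=120); st()
bot.movel((481,-161.5,205),rot=(D,0,Y-np.radians(35.5-15.7)),max_speed=150); bot.dwell(.3); st()
cv2.imwrite("pics/s2.png",np.vstack([imaging.capture("scene")[170:450,200:500],imaging.capture("wrist")[80:360,150:450]]))
E
```

```text
t 5.37 tcp [542.3 130.8 190.4] rpy [ 3.141 -0.     1.571] F [-0.  -0.6  0.3] T [0.01 0.01 0.03] op 0.998 q [ 0.1   0.37 -0.24  0.96 -0.    1.67]
hit False
t 6.49 tcp [542.5 131.1 112.5] rpy [ 3.141 -0.     1.571] F [ 0.4 -0.1  0.1] T [-0.05 -0.06 -0.02] op 0.996 q [ 0.1   0.45 -0.34  0.78  0.    1.68]
t 6.94 tcp [542.3 131.1 112.7] rpy [ 3.141 -0.     1.571] F [-1.2  0.2  5.3] T [-0.04  0.28 -0.03] op 0.533 q [ 0.1   0.45 -0.34  0.78 -0.    1.68]
t 7.34 tcp [541.9 131.  121.8] rpy [-3.141  0.     1.571] F [-0.3  0.3 -4.1] T [ 0.01  0.   -0.05] op 0.533 q [ 0.1   0.44 -0.33  0.81 -0.    1.68]
t 8.18 tcp [541.4 130.9 204.1] rpy [-3.14   0.     1.571] F [-0.6  0.1 -5.4] T [ 0.04 -0.02  0.04] op 0.538 q [ 0.1   0.36 -0.22  1.   -0.    1.68]
t 10.62 tcp [ 481.1 -161.3  205. ] rpy [-3.142  0.     1.226] F [ 0.3 -0.1 -5. ] T [ 0.04  0.   -0.03] op 0.531 q [-0.47  0.27 -0.34  0.96 -0.    1.45]
```

View pics/s2.png

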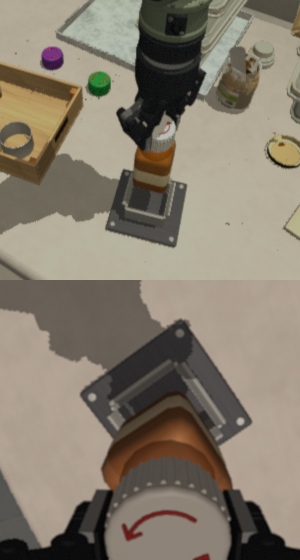

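The picture shows the bottle held upright by the cap above the well, with body edges parallel to the well's. Lowering.

```bash
python3 - <<'E'
from h import *
p=(481,-161.5)
print(bot.movel((*p,158),max_speed=120)); st()
print(bot.movel((*p,114),max_speed=40,threshold=10)); st()
bot.dwell(.3); st()
cv2.imwrite("pics/s3.png",np.vstack([imaging.capture("scene")[170:450,200:500],imaging.capture("wrist")[80:360,150:450]]))
E
```

```text
False
t 11.27 tcp [ 481.1 -161.6  158.2] rpy [-3.141 -0.     1.225] F [ 0.4 -0.3 -4.6] T [ 0.01 -0.03  0.  ] op 0.535 q [-0.47  0.31 -0.41  0.85  0.    1.45]
True
t 12.29 tcp [ 480.6 -161.3  115.2] rpy [-3.141 -0.     1.225] F [-0.6  0.1  7.2] T [0.11 0.23 0.02] op 0.533 q [-0.47  0.36 -0.47  0.74 -0.    1.45]
t 12.59 tcp [ 480.6 -161.3  115.3] rpy [-3.141 -0.     1.225] F [-1.6  1.   6.1] T [0.13 0.27 0.  ] op 0.534 q [-0.47  0.36 -0.47  0.74 -0.    1.45]
```

View pics/s3.png

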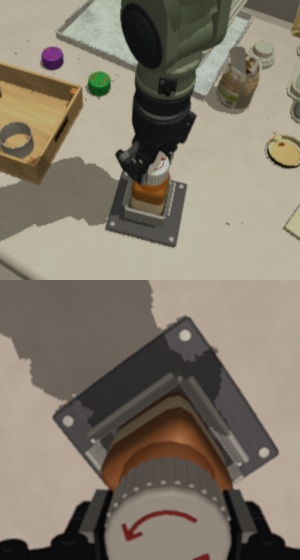

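The bottle is home: TCP 115.3 against 116.6 expected, and the body sits deep in the well. Press and twist.

```bash
python3 - <<'E'
from h import *
D=np.pi; p=(481,-161.5)
print(bot.movel((*p,107),max_speed=15,threshold=12)); s=st(); bot.dwell(.2); s=st()
z=s["tcp_pos"][2]; y0=1.225
if z<112.5 and s["contact_force"][2]>12:
    zc=z-1
    for k in (8,16,24,32,40,48,56,64):
        bot.movel((*p,zc),rot=(D,0,y0+np.radians(k)),max_speed=60); s=st()
        if abs(s["wrist_torque"][2])>1.5: print("high torque"); break
E
```

```text
True
t 13.06 tcp [ 481.  -161.4  112. ] rpy [-3.14  -0.     1.225] F [-2.4  1.1  9.5] T [0.27 0.64 0.01] op 0.534 q [-0.47  0.37 -0.47  0.74 -0.    1.45]
t 13.26 tcp [ 480.9 -161.4  112. ] rpy [-3.14  -0.     1.225] F [-2.   0.9  9.3] T [0.21 0.56 0.  ] op 0.537 q [-0.47  0.37 -0.47  0.74 -0.    1.45]
```

```bash
python3 - <<'E'
from h import *
D=np.pi; p=(481,-161.5); y0=1.225
for z in (111,110.2,109.5,108.8):
    bot.movel((*p,z),max_speed=15); s=st()
    if s["contact_force"][2]>14: break
if s["contact_force"][2]>12:
    for k in (8,16,24,32,40,48,56,64):
        bot.movel((*p,z),rot=(D,0,y0+np.radians(k)),max_speed=60); s=st()
        if abs(s["wrist_torque"][2])>1.5: print("high torque"); break
E
```

```text
t 13.52 tcp [ 481.7 -161.8  112.6] rpy [-3.139 -0.     1.225] F [-2.7  0.1  9.1] T [ 0.38  0.66 -0.  ] op 0.539 q [-0.47  0.37 -0.47  0.74  0.    1.45]
t 13.77 tcp [ 481.7 -161.8  112. ] rpy [-3.139 -0.     1.225] F [-2.6  0.8 11.3] T [0.45 0.79 0.01] op 0.536 q [-0.47  0.37 -0.47  0.74  0.    1.45]
t 14.02 tcp [ 481.9 -161.8  111.9] rpy [-3.139 -0.     1.225] F [-3.8  2.9 15.8] T [0.55 1.08 0.01] op 0.533 q [-0.47  0.37 -0.47  0.74  0.    1.45]
t 14.31 tcp [ 482.3 -162.2  111.7] rpy [3.138e+00 1.000e-03 1.365e+00] F [-3.4  1.7 12.6] T [0.31 0.7  0.02] op 0.537 q [-0.47  0.37 -0.47  0.73 -0.    1.31]
t 14.60 tcp [ 482.6 -162.4  111.7] rpy [3.138e+00 2.000e-03 1.505e+00] F [-2.6  0.9 11.8] T [0.26 0.48 0.08] op 0.536 q [-0.47  0.37 -0.47  0.73 -0.    1.17]
t 14.89 tcp [ 482.6 -162.3  111.7] rpy [3.138e+00 2.000e-03 1.644e+00] F [-2.6  1.1 11.9] T [0.24 0.58 0.1 ] op 0.536 q [-0.47  0.37 -0.47  0.73 -0.    1.03]
t 15.18 tcp [ 482.6 -162.3  111.7] rpy [3.138e+00 3.000e-03 1.784e+00] F [-3.   1.4 11.9] T [0.18 0.52 0.11] op 0.534 q [-0.47  0.37 -0.47  0.73 -0.    0.89]
t 15.47 tcp [ 482.6 -162.3  111.7] rpy [3.139e+00 3.000e-03 1.924e+00] F [-1.8  0.9 10.8] T [0.21 0.58 0.07] op 0.535 q [-0.47  0.37 -0.47  0.73 -0.    0.75]
t 15.77 tcp [ 482.6 -162.3  111.7] rpy [3.139e+00 3.000e-03 2.063e+00] F [-2.7  2.  11.6] T [0.27 0.56 0.1 ] op 0.533 q [-0.47  0.37 -0.47  0.73 -0.    0.61]
t 16.06 tcp [ 482.6 -162.1  111.7] rpy [3.139 0.004 2.203] F [-2.8  1.7 11.3] T [0.35 0.58 0.06] op 0.533 q [-0.47  0.37 -0.47  0.73  0.    0.47]
t 16.35 tcp [ 482.6 -162.   111.7] rpy [3.14  0.004 2.343] F [-2.4  1.6 11.7] T [0.33 0.56 0.11] op 0.529 q [-0.47  0.37 -0.47  0.73  0.    0.33]
```

```bash
python3 - <<'E'
from h import *
D=np.pi; p=(482.3,-162); r=(D,0,2.342)
bot.movel((*p,118),rot=r,max_speed=25); st()
bot.movel((*p,124),rot=r,max_speed=25); st()
s=st()
if s["contact_force"][2]>-2.5:
    bot.movel((*p,187),rot=r,max_speed=80); bot.dwell(.3); st()
cv2.imwrite("pics/s4.png",np.vstack([cv2.resize(imaging.capture("scene")[190:400,250:450],(571,600))[:300],cv2.resize(imaging.capture("wrist")[80:360,130:470],(571,470))[:300]]))
E
```

```text
t 16.84 tcp [ 482.5 -162.   118.4] rpy [3.141e+00 1.000e-03 2.342e+00] F [-1.2  1.2  5.2] T [0.25 0.3  0.01] op 0.531 q [-0.47  0.36 -0.46  0.75  0.    0.33]
t 17.23 tcp [ 482.2 -162.   123.8] rpy [-3.141 -0.     2.342] F [ 0.3  0.2 -0.9] T [ 0.06  0.05 -0.01] op 0.536 q [-0.47  0.35 -0.45  0.76 -0.    0.33]
t 17.23 tcp [ 482.2 -162.   123.8] rpy [-3.141 -0.     2.342] F [ 0.3  0.2 -0.9] T [ 0.06  0.05 -0.01] op 0.536 q [-0.47  0.35 -0.45  0.76 -0.    0.33]
t 18.48 tcp [ 482.1 -161.9  186.6] rpy [-3.141e+00 -1.000e-03  2.342e+00] F [-0.9  0.4 -0.8] T [ 0.03 -0.02  0.01] op 0.534 q [-0.47  0.29 -0.37  0.92  0.    0.33]
```

View pics/s4.png

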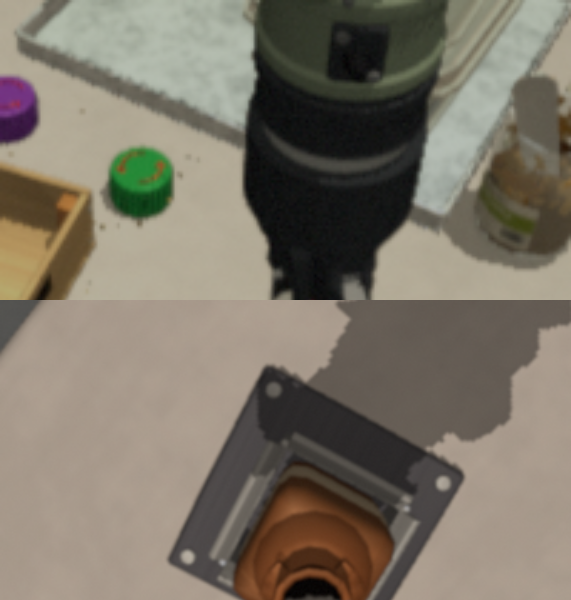

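The wrist view shows the bottle seated in the well with its mouth open. One last full look at the cap and surroundings.

```bash
python3 - <<'E'
from h import *
w=imaging.capture("wrist")[180:420,150:470]; t=imaging.capture("top")[160:400,170:490]
cv2.imwrite("pics/s5.png",cv2.resize(np.vstack([w,t]),(400,600)))
c=cam("wrist")
print(proj(c,(482,-162,136),True)-(150,180),proj(c,(482,-162,218),True)-(150,180)); st()
E
```

```text
[164.51498825  82.66270385] [162.90794686 165.11588631]
t 18.68 tcp [ 482.3 -162.   186.9] rpy [-3.141 -0.     2.342] F [-0.9  0.1  0.7] T [-0.02 -0.01 -0.02] op 0.538 q [-0.47  0.29 -0.37  0.92 -0.    0.33]
```

View pics/s5.png

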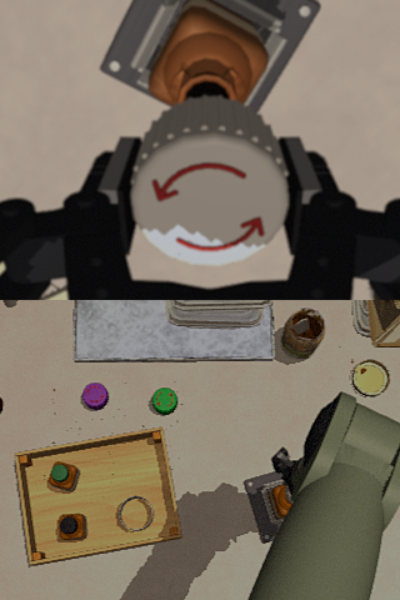

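```bash
python3 -c "
from h import *
bot.sign_off()"
```

```text
the job is handed in; nothing more can be done
```

The job is done and handed in after about 18.7 s of robot time. I gripped the bottle by its white safety cap and carried it upright from the crate. I turned it to match the stand and lowered it into the well. I then pressed the cap to its stop at about 12–16 N, twisted it 64° anticlockwise while pressed, and lifted it straight off.

**Last checks:**
- **Bottle:** the wrist picture shows it seated in the square well with its mouth open. Contact on lowering came about 1 mm below the height I had predicted for fully home.
- **Cap:** it is held level, with its lower edge about 50 mm above the rim. The lifted weight fell to about 0.8 N, which fits the cap alone.
- **Other items:** the two small bottles, the ring mould, the jam jar and the green and purple look-alikes all appear where they were.

**What disagreed:**
- **Camera positions:** the top and wrist cameras differed by about 4 mm in x, so I used values between the two.
- **Final wrist picture:** the cap appeared roughly 2–4 mm from where I predicted, and the mouth, partly hidden, perhaps 6 mm. I put this down to calibration and made no correction.
- **First press:** it stopped early at about 9 N because the force threshold triggered. I pressed further before twisting.

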